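# Set up the press cutter for the fruit that is next

## Robot

A 6-joint arm with a two-finger parallel gripper is mounted at the origin on a cart in front of the work surface, level with it; the furniture and walls round the work are solid. World frame = base frame: x ahead of the robot, y to its left, z up, the work surface at z = 0. Lengths are in m, angles in rad, forces in N, time in s.
With the tool pointing down it reaches from about 0.35 to 0.975 m from the base axis. Payload 4.9 kg.
Tool frame: the origin (TCP) lies midway between the tips of the shut fingers; the grasp point (between the pads) lies 19 mm behind it (ctrl.tcp_to_grasp is the distance from the TCP to the grasp point, in m); z points along the fingers, y is the line along which they close (so a half turn about z gives the same grasp; the last joint's range is limited). The gripper opens to 85 mm and grips with 20 to 120 N. Pads are 22 mm wide; open, the fingers measure 114 mm over their backs; the gripper's body (76 mm by 85 mm) begins 54 mm behind the grasp point. The pads swing forward as they close: fully open they stand 13 mm farther back than shut.
Start: joints at [0.989, 0.053, 1.613, -0, 1.476, -0.119], TCP at [0.279, 0.559, 0.231] pointing down, gripper open.
Joint ranges: [-3.01, 3.01], [-1.01, 2.22], [0.06, 2.58], [-1.02, 4.17], [0.09, 2.62], [-3.14, 3.14]. Speed limits (rad/s): [2.57, 2.57, 3.14, 3.14, 3.14, 3.14].

## Interface

Orientations are given as a rotation vector (axis times angle).
In Python, from station import ctrl gives the robot as it stands.
- The arm moves only by the shell command python3 jog.py 'ROWS' [FORCE]. ROWS is rows parted by semicolons, their numbers by spaces, 1 to 20 of them, each of 7 numbers: the finger opening in m, then dx, dy, dz in m, then a rotation vector rx, ry, rz in rad; each row is the pose to reach, as a shift and turn from the pose commanded when the command began, along the tool's axes at that moment; what a row does not reach only later rows make up. A row lasts 1/12 s, in which the tool goes at most 0.0417 m and 0.125 rad, less where a joint would pass 70% of its speed; a pose out of reach is approached as far as the arm can. The fingers move at their own pace and stop on an object; FORCE is the grip in N (left out, the last holds). Time passes only in rows, so rows that do not move let the fingers close. It prints the time, the measured TCP pose, the force, the opening and the grip force at its end.
- ctrl.get_obs(): the state, without advancing time (a new reading comes with each control period).
- ctrl.get_image(name): name is "side" or "top"; returns the picture (400x640x3 uint8, red, green, blue); there is no depth.
- ctrl.camera_params(name): a dict with "fx", "fy", "cx", "cy" (pixels), "T" (4x4, takes a point from camera to world coordinates). Camera axes: x right, y down, z forward; pixel columns grow to the right and rows downward; lengths in m; the calibration is good to about 2 mm. A picture is of the moment at which its call begins. camera_params takes no time and is no camera call.
- ctrl.finish_job(): hands the job in; it is judged then, once.
The state is a dict: "t": time; "q": joint angles; "dq": joint speeds; "effort": joint torques, N m; "tool_pos": TCP position; "tool_rot": TCP orientation; "contact_force": force on the tool from outside, world axes, zero at the start; "wrist_torque": the same for the moment, N m; "opening": finger opening in m; "grip_force": force on a finger pad.
Only numpy, scipy, OpenCV 4.12 (cv2) and the standard library are available. Lean on these libraries where they do the work, as an engineer would, in place of code of your own. Each camera call takes 0.05 s, during which the arm holds its last target. There are 200 camera calls.

## Task

The fruit waiting on the small white chopping board goes through the press cutter next: change the slicing insert now in the cutter for the six-wedge insert if that fruit is a lemon, or for the dicing grid if it is a tomato. The right insert must sit fully home in the cutter, blades and tab up and tab at the front, with the lid then closed over it; the slicing insert goes into a free bay of the slanted steel stand, resting on the ledge with its tab at the low front edge like the others. Leave the unused insert in the stand, and the fruit and everything else as they are.

Things in the scene. Friction and masses are not known exactly. Their poses are not given: they have to be found in the camera images.
- cutter: press cutter, fixed: grey body 162 x 116 mm, metal deck 85 mm above the table, clear catch tray below, white lid hinged at the back. An 80 x 80 mm hole in the deck (the pocket) takes an insert's skirt, its flange rests on the deck. Origin: on the table under the pocket's centre; -x is its front (tab side), z up
- pocket (a point): centre of the cutter's pocket at deck height, axes as the cutter; a seated insert's origin is 14 mm below it, with the insert's axes along the cutter's
- press_lid (a joint): angle of the cutter's lid, rad: 0 closed (level), 1.25 at its open stop; it starts at 1.0 to 1.25. Stiff hinge that stays where it is left (0.22 N m). Plate 98 (hinge to front edge) x 84 x 10 mm. Open, it overhangs the back of the pocket: lift an insert 18 mm, then draw it out to the front before raising it more
- lid_hinge (a point): middle of the lid's hinge axis, 60 mm behind the pocket's centre and 14 mm above the deck, axes as the cutter; the axis runs along the cutter's y
- lid_ridge (a point): top of the black grip ridge (14 mm x 70 mm) on the lid's outer face near its front edge, 89 mm from the hinge axis and 15 mm above the axis when closed; it moves with the lid. The lid's outer face behind the ridge lies 4 mm above the hinge axis plane
- slicer: slicing insert (parallel blades), starts seated in the cutter; black frame with an 86 x 86 mm flange (5 mm thick, top 19 mm above the underside) over a 76 x 76 x 14 mm skirt (lowest 4 mm: 72 mm), with one green finger tab upright on the flange's front extension. Blades and tab face up. 85 to 170 g. Origin: centre of the skirt's underside; -x to the tab, z up
- dicer: dicing insert (square grid of blades), starts in an outer bay of the stand; black frame with an 86 x 86 mm flange (5 mm thick, top 19 mm above the underside) over a 76 x 76 x 14 mm skirt (lowest 4 mm: 72 mm), with one orange finger tab upright on the flange's front extension. Blades and tab face up. 85 to 170 g. Origin: centre of the skirt's underside; -x to the tab, z up
- wedger: six-wedge insert (six spokes about a small ring), starts in an outer bay of the stand; black frame with an 86 x 86 mm flange (5 mm thick, top 19 mm above the underside) over a 76 x 76 x 14 mm skirt (lowest 4 mm: 72 mm), with one blue finger tab upright on the flange's front extension. Blades and tab face up. 85 to 170 g. Origin: centre of the skirt's underside; -x to the tab, z up
- slicer_tab (a point): grip point in the slicing insert's finger tab (upright, 10 mm thick along y, 24 mm long along x, 30 mm tall), 56 mm in front of the insert's origin (x = -0.056), 43 mm above its underside: 24 mm above the flange top, 6 mm below the tab's top. Axes as the insert; close the fingers along y
- dicer_tab (a point): grip point in the dicing insert's finger tab (upright, 10 mm thick along y, 24 mm long along x, 30 mm tall), 56 mm in front of the insert's origin (x = -0.056), 43 mm above its underside: 24 mm above the flange top, 6 mm below the tab's top. Axes as the insert; close the fingers along y
- wedger_tab (a point): grip point in the six-wedge insert's finger tab (upright, 10 mm thick along y, 24 mm long along x, 30 mm tall), 56 mm in front of the insert's origin (x = -0.056), 43 mm above its underside: 24 mm above the flange top, 6 mm below the tab's top. Axes as the insert; close the fingers along y
- stand: slanted steel stand, fixed, 286 mm wide (y), 83 mm high: a sheet rising 0.52 rad from front (-x) to back, a 9 mm ledge at its foot, 10 mm dividers making three bays 89 mm wide. An insert lies on the sheet on its skirt, skirt front against the ledge, tab beyond it at the low front, square to the sheet. Origin: on the table under the middle
- bay0 (a point): left bay (+y of the stand): where the origin of a stored insert lies, on the sheet, with 1 mm to spare from the ledge; axes as the stand (not tilted)
- bay1 (a point): middle bay, in the same way; free at the start
- bay2 (a point): right bay (-y of the stand), in the same way
- board: small white plastic chopping board 120 x 150 x 8 mm, fixed, with one fruit on it. Origin: underside centre
- tomato: red tomato, 69 mm wide, 71 mm tall, on the board or in the wooden crate at the back. Origin: underside centre
- lemon: yellow lemon, 72 x 57 x 58 mm, on the board or in the crate. Origin: underside centre
- flour_shaker: aluminium flour shaker with domed lid, 74 mm wide, 116 mm tall, bystander. Origin: underside centre
- red_cap_jar: glass jar with red cap, 84 mm wide, 109 mm tall, bystander. Origin: underside centre
- green_bottle: squeeze bottle with green nozzle, 57 mm wide, 204 mm tall, bystander behind the stand. Origin: underside centre
- yellow_bottle: squeeze bottle with yellow nozzle, 63 mm wide, 219 mm tall, bystander behind the cutter. Origin: underside centre

How it is judged:
At the end, for the whole second after the job is handed in: Dicing insert (tomato on board) or wedge insert (lemon on board) seated level in the pocket within 5 mm, tab at front; both other inserts in bays of the stand within 15 mm and 0.1 rad of its slope, tabs at the low front; lid below 0.05 rad; inserts at rest (((horizontal distance between tomato and board below 0.08 m and (x of dicer in the frame of pocket between -0.005 and 0.005 m and y of dicer in the frame of pocket between -0.005 and 0.005 m and z of dicer in the frame of pocket between -0.017 and -0.011 m and angle between dicer's own z axis and vertical below 0.05 rad and x of dicer_tab in the frame of pocket below -0.03 m) and ((distance between wedger and bay0 below 0.015 m or distance between wedger and bay1 below 0.015 m or distance between wedger and bay2 below 0.015 m) and angle between wedger's own z axis and vertical between 0.42 and 0.62 rad and x of wedger_tab in the frame of stand below -0.075 m)) or (horizontal distance between lemon and board below 0.08 m and (x of wedger in the frame of pocket between -0.005 and 0.005 m and y of wedger in the frame of pocket between -0.005 and 0.005 m and z of wedger in the frame of pocket between -0.017 and -0.011 m and angle between wedger's own z axis and vertical below 0.05 rad and x of wedger_tab in the frame of pocket below -0.03 m) and ((distance between dicer and bay0 below 0.015 m or distance between dicer and bay1 below 0.015 m or distance between dicer and bay2 below 0.015 m) and angle between dicer's own z axis and vertical between 0.42 and 0.62 rad and x of dicer_tab in the frame of stand below -0.075 m))) and (distance between slicer and bay0 below 0.015 m or distance between slicer and bay1 below 0.015 m or distance between slicer and bay2 below 0.015 m) and angle between slicer's own z axis and vertical between 0.42 and 0.62 rad and x of slicer_tab in the frame of stand below -0.075 m and value of joint press_lid below 0.05 rad and linear speed of each of slicer, dicer, wedger below 0.02 m/s); the robot touches nothing.
It fails at once if the fruit on the board or in the crate is pushed more than 30 mm (distance of any of tomato, lemon from where it was at the start of the episode above 0.03 m).
It fails at once if a bystander (shaker, jar or bottle) is pushed more than 30 mm or tipped (distance of any of flour_shaker, red_cap_jar, green_bottle, yellow_bottle from where it was at the start of the episode above 0.03 m or angle between any of flour_shaker, red_cap_jar, green_bottle, yellow_bottle's own z axis and vertical above 0.35 rad).
It also fails if it takes over 54 s, if anything falls off the work surface, if the arm or the gripper's body presses on something with over 40 N, if the wrist force passes 120 N, or if a joint passes its speed limit or range.

## Working session

There is one attempt and no reset: what is moved stays moved. The work goes in short steps, Python scripts to look and compute and a shell command to move; the robot and the scene stay as the last step left them, time stands still between calls to the robot, and variables do not carry over. Pictures are saved under pics/ and viewed, at most 10 in all, crops included, and the job is handed in when it is done.

```bash
ls; mkdir -p pics
python3 - <<'E'
from station import ctrl
import cv2,numpy as np
np.set_printoptions(precision=4,suppress=True)
for n in("side","top"):
    im=ctrl.get_image(n); cv2.imwrite(f"pics/{n}0.png",im[:,:,::-1]); p=ctrl.camera_params(n); print(n,p)
o=ctrl.get_obs(); print(o, ctrl.tcp_to_grasp)
E
```

```text
jog.py
pics
station.py
side {'fx': 419.99075612196714, 'fy': 419.99075612196714, 'cx': 321.2188792059045, 'cy': 204.67469460110632, 'T': array([[ 0.9998,  0.0176,  0.0009,  0.5345],
       [ 0.0101, -0.6105,  0.7919, -0.8219],
       [ 0.0145, -0.7918, -0.6106,  0.7177],
       [ 0.    ,  0.    ,  0.    ,  1.    ]])}
top {'fx': 516.1511848234576, 'fy': 516.1511848234576, 'cx': 319.4288037214861, 'cy': 193.87928142949693, 'T': array([[-0.1634, -0.8688,  0.4675, -0.168 ],
       [-0.9865,  0.1493, -0.0675,  0.1212],
       [-0.0112, -0.4722, -0.8814,  1.4854],
       [ 0.    ,  0.    ,  0.    ,  1.    ]])}
{'t': 0.1, 'q': array([ 0.989 ,  0.0533,  1.6142, -0.    ,  1.476 , -0.119 ]), 'dq': array([-0.0014, -0.    , -0.0023,  0.0019,  0.0003,  0.0005]), 'effort': array([  0.    , -39.4901, -37.1367,  -0.0001,   0.0039,   0.    ]), 'tool_pos': array([0.2787, 0.5588, 0.2302]), 'tool_rot': array([-0.7204, -3.0572,  0.0028]), 'contact_force': array([-0.4057,  0.3293,  0.2571]), 'wrist_torque': array([ 0.0209, -0.0075, -0.039 ]), 'grip_force': 0.0, 'opening': 0.08575201518387435} 0.0187
```

View pics/side0.png

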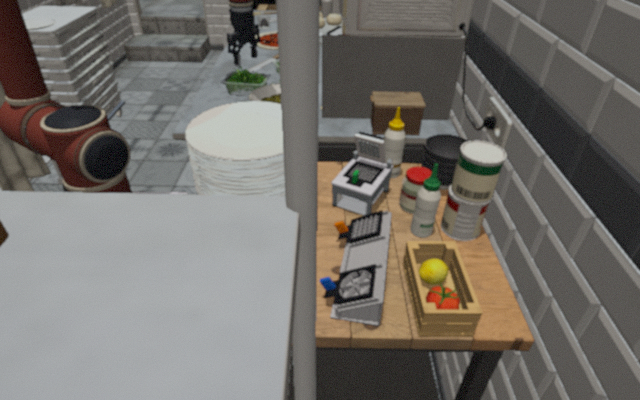

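View pics/top0.png

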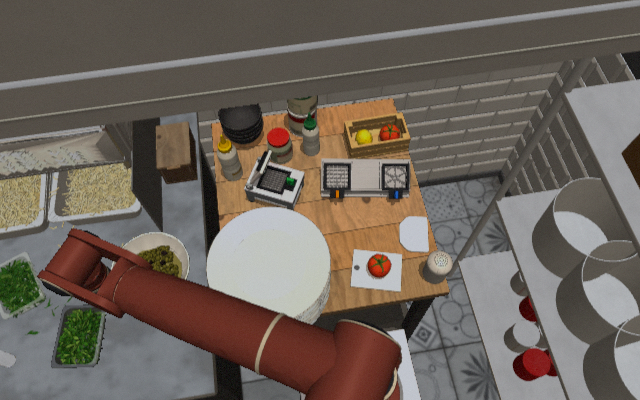

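The board (top view, 379,265) holds a red tomato, so the dicer (orange tab, left bay) is wanted; the middle bay is free. The cutter is at about (273,183) with its green tab at (290,181). A big white drum stands in front of it. I'll take enlarged crops next.

```bash
cat > h.py <<'E'
import numpy as np,cv2
from station import ctrl
from scipy.spatial.transform import Rotation as R
np.set_printoptions(precision=4,suppress=True)
P={n:ctrl.camera_params(n) for n in("side","top")}
def ray(n,u,v):
    p=P[n]; d=p["T"][:3,:3]@np.array([(u-p["cx"])/p["fx"],(v-p["cy"])/p["fy"],1]); return p["T"][:3,3],d/np.linalg.norm(d)
def plane(n,u,v,z):
    o,d=ray(n,u,v); return o+d*(z-o[2])/d[2]
def tri(us,ut):
    o1,d1=ray("side",*us);o2,d2=ray("top",*ut)
    s=np.linalg.lstsq(np.c_[d1,-d2],o2-o1,rcond=None)[0]
    a,b=o1+s[0]*d1,o2+s[1]*d2; return (a+b)/2,np.linalg.norm(a-b)
def proj(n,X):
    p=P[n];c=p["T"][:3,:3].T@(np.asarray(X)-p["T"][:3,3]);return np.array([p["fx"]*c[0]/c[2]+p["cx"],p["fy"]*c[1]/c[2]+p["cy"]])
def blob(im,lo,hi,box):
    x0,y0,x1,y1=box;h=cv2.cvtColor(im[y0:y1,x0:x1],cv2.COLOR_RGB2HSV)
    m=cv2.inRange(h,np.array(lo),np.array(hi));n,l,s,c=cv2.connectedComponentsWithStats(m)
    k=1+np.argmax(s[1:,4]);return c[k]+[x0,y0],s[k,4],s[k,:4]+[x0,y0,0,0]
E
python3 - <<'E'
from h import *
s=cv2.imread("pics/side0.png");t=cv2.imread("pics/top0.png")
a=cv2.resize(t[140:215,235:420],None,fx=4.3,fy=4.3,interpolation=cv2.INTER_CUBIC)
b=cv2.resize(s[125:325,310:400],None,fx=3,fy=3,interpolation=cv2.INTER_CUBIC)
cv2.imwrite("pics/tc.png",a);cv2.imwrite("pics/sc.png",b)
S=s[:,:,::-1].copy();T=t[:,:,::-1].copy()
for nm,lo,hi in(("green",(45,90,50),(85,255,255)),("orange",(8,150,120),(20,255,255)),("blue",(100,120,60),(130,255,255))):
    bs=blob(S,lo,hi,(315,150,390,310));bt=blob(T,lo,hi,(245,160,415,215))
    print(nm,bs,bt,tri(bs[0],bt[0]))
print("pot",plane("top",268,252,0.2))
E
```

```text
green (array([354.8261, 176.087 ]), np.int32(69), array([352, 170,   7,  13])) (array([289.7021, 180.5319]), np.int32(47), array([286, 177,   8,   8])) (array([0.6235, 0.0978, 0.1062]), np.float64(0.0026131539875247894))
orange (array([340.5152, 225.7576]), np.int32(99), array([334, 221,  14,  11])) (array([337. , 193.5]), np.int32(24), array([336, 190,   3,   8])) (array([ 0.5833, -0.0432,  0.0536]), np.float64(1.7852765153891145e-05))
blue (array([328.0323, 283.6774]), np.int32(124), array([321, 278,  15,  13])) (array([396.2121, 194.1212]), np.int32(33), array([394, 190,   5,   9])) (array([ 0.552 , -0.2267,  0.05  ]), np.float64(0.00109205615121431))
pot [0.3634 0.1867 0.2   ]
```

View pics/tc.png

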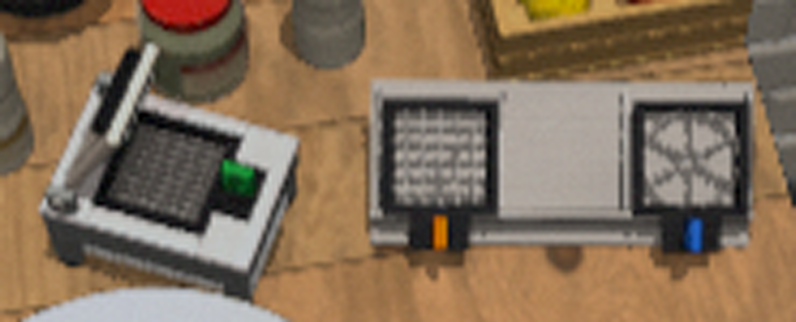

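View pics/sc.png

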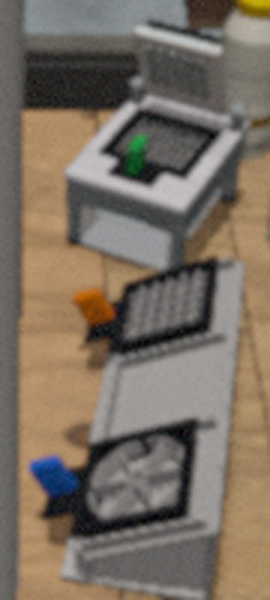

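The crops show the cutter with its front turned to image right. Its deck corners in the top crop are near (298,137), (245,268), (45,205) and (105,80). The stand's back edge runs (372,82)–(752,82), with the dicer in the left bay and the wedger in the right. Now I'll compute poses from these.

Run:
```python
from h import *
def tc(u,v,z): return plane("top",235+(u+.5)/4.3-.5,140+(v+.5)/4.3-.5,z)
def sc(u,v,z): return plane("side",310+(u+.5)/3-.5,125+(v+.5)/3-.5,z)
print("stand back L,R top",tc(372,82,.083),tc(752,82,.083)," side", sc(243,262,.083))
print("stand front foot L,R", tc(370,247,.0),tc(748,245,.0))
print("side front foot R", sc(63,575,.0), "back foot R",sc(203,597,0))
print("deck FR FL BL BR",[tc(*a,.085) for a in((298,137),(247,268),(42,207),(105,80))])
print("side deck: front L",sc(68,170,.085),"front R",sc(182,205,.085),"right back",sc(246,124,.085))
print("slicer flange FL FR BL BR",[tc(*a,.09) for a in((207,230),(245,150),(98,195),(138,112))])
print("dicer tab top/wedger tab", tc(440,217,.065),tc(694,219,.065))
print("lid ridge L,R ends top",[plane("top",*x,.2) for x in((255,170),(268,155))])
print("green tab top:",proj("top",[.6235,.0978,.12]))
```

```text
stand back L,R top [ 0.7008 -0.0124  0.083 ] [ 0.6528 -0.2904  0.083 ]  side [ 0.7045 -0.0229  0.083 ]
stand front foot L,R [0.6075 0.0054 0.    ] [ 0.5609 -0.2764 -0.    ]
side front foot R [ 0.5591 -0.2711  0.    ] back foot R [ 0.6547 -0.2874  0.    ]
deck FR FL BL BR [array([0.662, 0.049, 0.085]), array([0.5613, 0.1009, 0.085 ]), array([0.6354, 0.24  , 0.085 ]), array([0.7352, 0.1833, 0.085 ])]
side deck: front L [0.564  0.1013 0.085 ] front R [0.661  0.0514 0.085 ] right back [0.7319 0.1827 0.085 ]
slicer flange FL FR BL BR [array([0.5938, 0.1249, 0.09  ]), array([0.6547, 0.089 , 0.09  ]), array([0.6355, 0.1987, 0.09  ]), array([0.7002, 0.1622, 0.09  ])]
dicer tab top/wedger tab [ 0.5893 -0.0439  0.065 ] [ 0.5564 -0.2256  0.065 ]
lid ridge L,R ends top [array([0.6229, 0.1942, 0.2   ]), array([0.6677, 0.1509, 0.2   ])]
green tab top: [289.5781 178.6704]
```

```bash
cat >> h.py <<'E'
CUT=1.08;STD=-.168
def tool(yaw,tilt,flip=False):
    # insert rotation -> tool rotation (tool z = -insert z, tool y along insert y)
    Ri=R.from_euler('z',yaw)*R.from_euler('y',-tilt)
    return Ri*R.from_euler('x',np.pi)*R.from_euler('z',np.pi if flip else 0)
def go(pos,rot):
    o=ctrl.get_obs();r0=R.from_rotvec(o["tool_rot"])
    return r0.inv().apply(np.asarray(pos)-o["tool_pos"]),(r0.inv()*rot).as_rotvec()
E
python3 - <<'E'
from h import *
S=cv2.imread("pics/side0.png")[:,:,::-1].copy();T=cv2.imread("pics/top0.png")[:,:,::-1].copy()
def sil(half,pose_R,c,n):
    pts=[proj(n,c+pose_R.apply(np.array([a,b,d])*half)) for a in(-1,1) for b in(-1,1) for d in(-1,1)]
    h=cv2.convexHull(np.float32(pts));return cv2.contourArea(h),np.ptp(np.array(pts),axis=0)
half=np.array([.012,.005,.015])
for nm,lo,hi,yaw,tl in(("green",(45,60,25),(90,255,255),CUT,0),("orange",(5,110,50),(22,255,255),STD,.52),("blue",(95,90,30),(130,255,255),STD,.52)):
    ux={"green":((345,160,365,190),(282,172,298,190)),"orange":((330,217,352,236),(332,187,342,200)),"blue":((318,274,340,294),(390,187,402,201))}[nm]
    bs=blob(S,lo,hi,ux[0]);bt=blob(T,lo,hi,ux[1]);X,e=tri(bs[0],bt[0])
    r=R.from_euler('z',yaw)*R.from_euler('y',-tl)
    print(nm,bs[0],bs[1],bs[2][2:],sil(half,r,X,"side"),bt[0],bt[1],bt[2][2:],sil(half,r,X,"top"),X,e)
    org=X-r.apply([-.056,0,.034]);print("  origin",org, "grip",X+r.apply([0,0,.009]))
X,e=tri((245,140),(269,252));print("pot",X,e)
for f in(0,1):
    print(go([.6,.1,.25],tool(CUT,0,f)),go([.6,.1,.25],tool(STD,.52,f)))
E
```

```text
green [354.7333 176.8667] 90 [ 9 14] (86.60134914820082, array([ 8.0538, 14.9876])) [289.9219 181.1562] 64 [9 9] (62.888885002350435, array([9.0327, 9.625 ])) [0.623  0.0975 0.1037] 0.0018367148509750852
  origin [0.6494 0.1469 0.0697] grip [0.623  0.0975 0.1127]
orange [338.7014 227.2217] 221 [19 19] (131.87738140160218, array([14.8105, 14.0913])) [336.44 195.34] 50 [10 10] (26.629915280966088, array([3.3865, 7.9106])) [ 0.5797 -0.0411  0.0474] 0.0012240205215288192
  origin [ 0.6443 -0.0521  0.0457] grip [ 0.5753 -0.0404  0.0552]
blue [328.3425 284.0548] 146 [17 14] (174.84675370622426, array([17.439 , 15.4099])) [396. 194.] 41 [5 9] (34.96552962786518, array([4.4937, 7.888 ])) [ 0.5529 -0.2265  0.0488] 0.0006159420944906055
  origin [ 0.6175 -0.2375  0.0471] grip [ 0.5485 -0.2258  0.0566]
pot [0.3493 0.1759 0.1767] 0.04657651543267736
(array([-0.4923, -0.2671, -0.0194]), array([-0.0016,  0.0014,  1.5988])) (array([-0.4923, -0.2671, -0.0194]), array([-0.7347,  0.1116,  2.7589]))
(array([-0.4923, -0.2671, -0.0194]), array([-0.0013, -0.0016, -1.5428])) (array([-0.4923, -0.2671, -0.0194]), array([-0.0785, -0.5167, -0.2877]))
```

```bash
python3 - <<'E'
from h import *
print(go([.623,.0975,.30],tool(CUT,0)))
print(plane("top",228,150,.2), plane("top",234,178,0))
E
python3 jog.py '0.045 0 0 -0.04 0 0 0; 0.045 0 0 -0.08 0 0 0; 0.045 0 0 -0.11 0 0 0'
```

```text
(array([-0.514 , -0.2591, -0.0695]), array([-0.0016,  0.0014,  1.5988]))
[0.7054 0.266  0.2   ] [0.727  0.2778 0.    ]
t: 0.35
tool_pos: [0.2789, 0.5592, 0.3433]
tool_rot: [0.72, 3.058, 0.001]
contact_force: [0.6, 0.3, 0.9]
opening: 0.0518
grip_force: 0.0
```

```bash
python3 jog.py '0.045 -0.51 -0.26 0.02 0 0 1.6; 0.045 -0.51 -0.26 0.02 0 0 1.6; 0.045 -0.51 -0.26 0.02 0 0 1.6; 0.045 -0.51 -0.26 0.02 0 0 1.6; 0.045 -0.51 -0.26 0.02 0 0 1.6; 0.045 -0.51 -0.26 0.02 0 0 1.6; 0.045 -0.51 -0.26 0.02 0 0 1.6; 0.045 -0.51 -0.26 0.02 0 0 1.6; 0.045 -0.51 -0.26 0.02 0 0 1.6; 0.045 -0.51 -0.26 0.02 0 0 1.6; 0.045 -0.51 -0.26 0.02 0 0 1.6; 0.045 -0.51 -0.26 0.02 0 0 1.6; 0.045 -0.51 -0.26 0.02 0 0 1.6; 0.045 -0.51 -0.26 0.02 0 0 1.6; 0.045 -0.51 -0.26 0.02 0 0 1.6; 0.045 -0.51 -0.26 0.02 0 0 1.6'
python3 - <<'E'
from h import *
o=ctrl.get_obs();print(o["q"],R.from_rotvec(o["tool_rot"]).as_matrix())
print(go([.623,.0975,.12],tool(CUT,0)))
E
```

```text
t: 1.68
tool_pos: [0.6196, 0.0975, 0.3199]
tool_rot: [-2.696, -1.609, 0.003]
contact_force: [-0.2, 0.4, -0.0]
opening: 0.0454
grip_force: 0.0
[0.0373 0.0222 1.4982 0.0003 1.6236 0.5319] [[ 0.4747  0.8801 -0.0024]
 [ 0.8801 -0.4747  0.0002]
 [-0.0009 -0.0023 -1.    ]]
(array([0.0019, 0.0035, 0.1999]), array([-0.0023,  0.0009, -0.0038]))
```

```bash
python3 jog.py '0.045 0.002 0.0035 0.04 0 0 0; 0.045 0.002 0.0035 0.08 0 0 0; 0.045 0.002 0.0035 0.12 0 0 0; 0.045 0.002 0.0035 0.16 0 0 0; 0.045 0.002 0.0035 0.2 0 0 0; 0.045 0.002 0.0035 0.223 0 0 0; 0.045 0.002 0.0035 0.223 0 0 0; 0.008 0.002 0.0035 0.223 0 0 0; 0.008 0.002 0.0035 0.223 0 0 0; 0.008 0.002 0.0035 0.223 0 0 0; 0.008 0.002 0.0035 0.223 0 0 0; 0.008 0.002 0.0035 0.223 0 0 0; 0.008 0.002 0.0035 0.223 0 0 0' 30
python3 - <<'E'
from h import *
for n in("side","top"):
    im=ctrl.get_image(n);cv2.imwrite(f"pics/{n}1.png",im[:,:,::-1])
a=cv2.resize(cv2.imread("pics/side1.png")[120:230,300:420],None,fx=4,fy=4);b=cv2.resize(cv2.imread("pics/top1.png")[140:220,230:310],None,fx=4,fy=4)
c=np.zeros((440,800,3),np.uint8);c[:440,:480]=a;c[:320,480:]=b;cv2.imwrite("pics/g1.png",c)
o=ctrl.get_obs();print(o["wrist_torque"])
E
```

```text
t: 2.77
tool_pos: [0.6254, 0.0996, 0.1021]
tool_rot: [2.694, 1.613, 0.008]
contact_force: [-0.6, 1.6, 7.1]
opening: 0.0093
grip_force: 31.3
[0.2845 0.3106 0.0474]
```

View pics/g1.png

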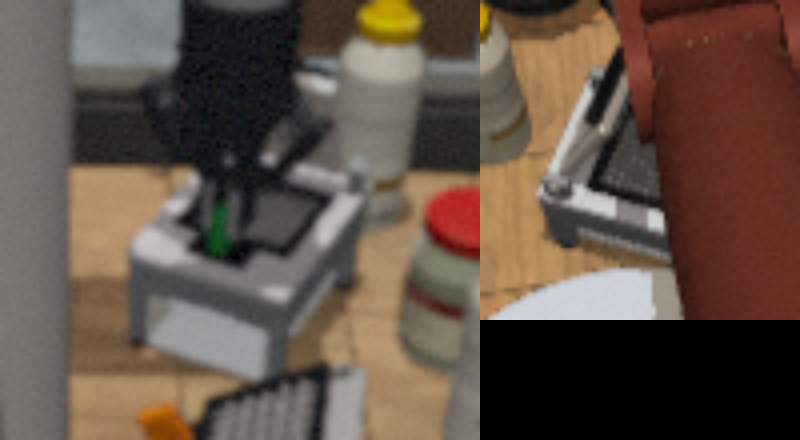

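The fingers hold the green tab (opening 9.3 mm), with the lid clear behind. There is a slight 7 N upward force. I'll tighten the grip and lift 18 mm.

```bash
python3 jog.py '0.008 0 0 0 0 0 0; 0.008 0 0 0 0 0 0' 100; python3 jog.py '0.008 0 0 -0.01 0 0 0; 0.008 0 0 -0.02 0 0 0; 0.008 0 0 -0.02 0 0 0; 0.008 0 0 -0.02 0 0 0'
python3 - <<'E'
from h import *
o=ctrl.get_obs();print(o["wrist_torque"],o["q"])
print(go([.623,.0975,.12],tool(CUT,0)))
E
```

```text
t: 3.03
tool_pos: [0.6253, 0.0996, 0.1021]
tool_rot: [2.694, 1.613, 0.008]
contact_force: [-1.8, 2.0, 6.9]
opening: 0.0086
grip_force: 43.6
t: 3.37
tool_pos: [0.6241, 0.0989, 0.1197]
tool_rot: [2.694, 1.613, 0.003]
contact_force: [0.0, 0.0, -1.7]
opening: 0.0092
grip_force: 42.9
[-0.0313  0.0391 -0.0294] [ 0.0396  0.1575  1.6923 -0.0002  1.2895  0.5317]
(array([-0.0017, -0.0003, -0.0003]), array([ 0.0021, -0.001 , -0.0013]))
```

```bash
python3 jog.py '0.008 -0.03 0 -0.002 0 0 0; 0.008 -0.06 0 -0.002 0 0 0; 0.008 -0.09 0 -0.002 0 0 0; 0.008 -0.1 0 -0.01 0 0 0; 0.008 -0.1 0 -0.05 0 0 0; 0.008 -0.1 0 -0.09 0 0 0; 0.008 -0.1 0 -0.12 0 0 0; 0.008 -0.1 0 -0.12 0 0 0' 110
python3 - <<'E'
from h import *
for n in("side","top"):
    im=ctrl.get_image(n);cv2.imwrite(f"pics/{n}2.png",im[:,:,::-1])
a=cv2.resize(cv2.imread("pics/side2.png")[90:240,320:420],None,fx=4,fy=4);b=cv2.resize(cv2.imread("pics/top2.png")[130:230,240:340],None,fx=4,fy=4)
c=np.zeros((600,800,3),np.uint8);c[:600,:400]=a;c[:400,400:]=b;cv2.imwrite("pics/g2.png",c)
bay=np.array([.6335,-.1449,.048]);rot=tool(STD,.52);Ri=R.from_euler('z',STD)*R.from_euler('y',-.52)
for h in (.10,0.0):
    g=bay+Ri.apply([-.056+.003,0,.031+h]) # TCP in insert frame: 31 mm above underside (seat .102-.071)
    print(h,g,go(g,rot))
o=ctrl.get_obs();print(o["tool_pos"],R.from_rotvec(o["tool_rot"]).as_matrix())
E
```

```text
t: 4.03
tool_pos: [0.58, 0.0105, 0.2478]
tool_rot: [2.688, 1.609, 0.019]
contact_force: [1.5, -0.5, -0.1]
opening: 0.0091
grip_force: 43.0
0.1 [ 0.524  -0.1263  0.1353] (array([-0.1462,  0.0176,  0.105 ]), array([-0.3216,  0.4466,  1.2174]))
0.0 [ 0.573  -0.1346  0.0486] (array([-0.1305,  0.0644,  0.1919]), array([-0.3216,  0.4466,  1.2174]))
[0.5771 0.0109 0.2405] [[ 0.4724  0.8814  0.004 ]
 [ 0.8814 -0.4724 -0.0003]
 [ 0.0016  0.0036 -1.    ]]
```

View pics/g2.png

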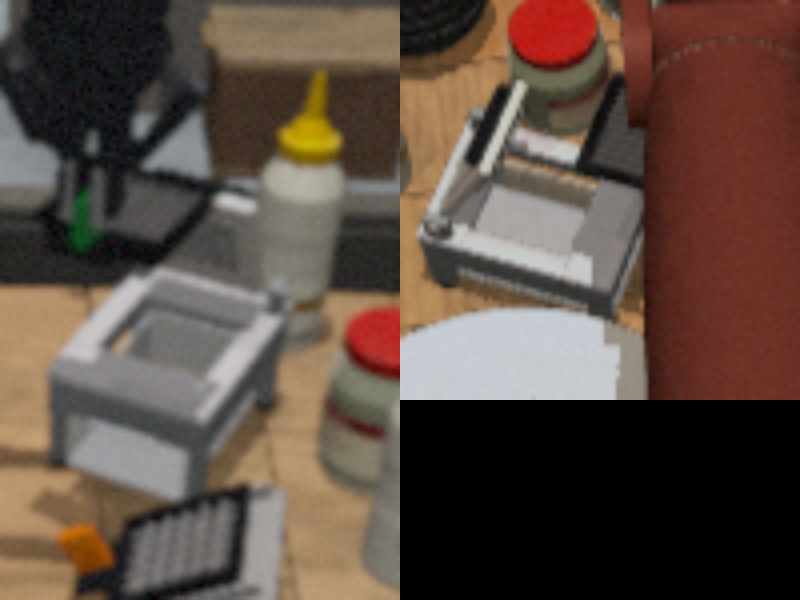

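The slicer is held level, clear of the lid, and the pocket is empty. Next I'll turn it to the stand's orientation above bay 1.

```bash
python3 jog.py '0.008 -0.146 0.018 0.02 -0.322 0.447 1.217; 0.008 -0.146 0.018 0.02 -0.322 0.447 1.217; 0.008 -0.146 0.018 0.02 -0.322 0.447 1.217; 0.008 -0.146 0.018 0.02 -0.322 0.447 1.217; 0.008 -0.146 0.018 0.02 -0.322 0.447 1.217; 0.008 -0.146 0.018 0.02 -0.322 0.447 1.217; 0.008 -0.146 0.018 0.02 -0.322 0.447 1.217; 0.008 -0.146 0.018 0.02 -0.322 0.447 1.217; 0.008 -0.146 0.018 0.02 -0.322 0.447 1.217; 0.008 -0.146 0.018 0.02 -0.322 0.447 1.217; 0.008 -0.146 0.018 0.02 -0.322 0.447 1.217; 0.008 -0.146 0.018 0.02 -0.322 0.447 1.217; 0.008 -0.146 0.018 0.02 -0.322 0.447 1.217'
python3 - <<'E'
from h import *
bay=np.array([.6335,-.1449,.048]);rot=tool(STD,.52);Ri=R.from_euler('z',STD)*R.from_euler('y',-.52)
for h in (.10,.03,0.0):
    print(h,go(bay+Ri.apply([-.053,0,.031+h]),rot))
o=ctrl.get_obs();print(o["q"],o["contact_force"])
for n in("side","top"):
    im=ctrl.get_image(n);cv2.imwrite(f"pics/{n}3.png",im[:,:,::-1])
a=cv2.resize(cv2.imread("pics/side3.png")[170:320,310:410],None,fx=4,fy=4);b=cv2.resize(cv2.imread("pics/top3.png")[120:220,310:410],None,fx=4,fy=4)
c=np.zeros((600,800,3),np.uint8);c[:600,:400]=a;c[:400,400:]=b;cv2.imwrite("pics/g3.png",c)
E
```

```text
t: 5.22
tool_pos: [0.5218, -0.1254, 0.2155]
tool_rot: [2.989, -0.247, 0.782]
contact_force: [0.2, -0.4, -1.9]
opening: 0.009
grip_force: 43.0
0.1 (array([-0.0372,  0.0005,  0.0711]), array([-0.0014,  0.0081,  0.0026]))
0.03 (array([-0.0367,  0.0006,  0.1411]), array([-0.0014,  0.0081,  0.0026]))
0.0 (array([-0.0364,  0.0007,  0.1711]), array([-0.0014,  0.0081,  0.0026]))
[-0.4465 -0.5014  2.1665  0.1637  0.9878  1.2331] [ 0.2233 -0.3671 -1.8736]
```

```bash
python3 jog.py '0.008 -0.02 0 0.035 0 0.008 0; 0.008 -0.037 0 0.07 0 0.008 0; 0.008 -0.037 0 0.105 0 0.008 0; 0.008 -0.037 0 0.141 0 0.008 0; 0.008 -0.037 0 0.141 0 0.008 0; 0.008 -0.037 0 0.141 0 0.008 0'
python3 - <<'E'
from h import *
bay=np.array([.6335,-.1449,.048]);rot=tool(STD,.52);Ri=R.from_euler('z',STD)*R.from_euler('y',-.52)
print(go(bay+Ri.apply([-.053,0,.031]),rot))
for n in("side","top"):
    im=ctrl.get_image(n);cv2.imwrite(f"pics/{n}4.png",im[:,:,::-1])
a=cv2.resize(cv2.imread("pics/side4.png")[170:320,310:410],None,fx=4,fy=4);b=cv2.resize(cv2.imread("pics/top4.png")[120:220,315:415],None,fx=4,fy=4)
c=np.zeros((600,800,3),np.uint8);c[:600,:400]=a;c[:400,400:]=b;cv2.imwrite("pics/g4.png",c)
E
```

```text
t: 5.82
tool_pos: [0.5582, -0.1319, 0.0728]
tool_rot: [2.988, -0.25, 0.788]
contact_force: [0.4, 0.0, -0.2]
opening: 0.0085
grip_force: 43.0
(array([0.0011, 0.0003, 0.0284]), array([-0.0019,  0.0043,  0.0004]))
```

View pics/g4.png

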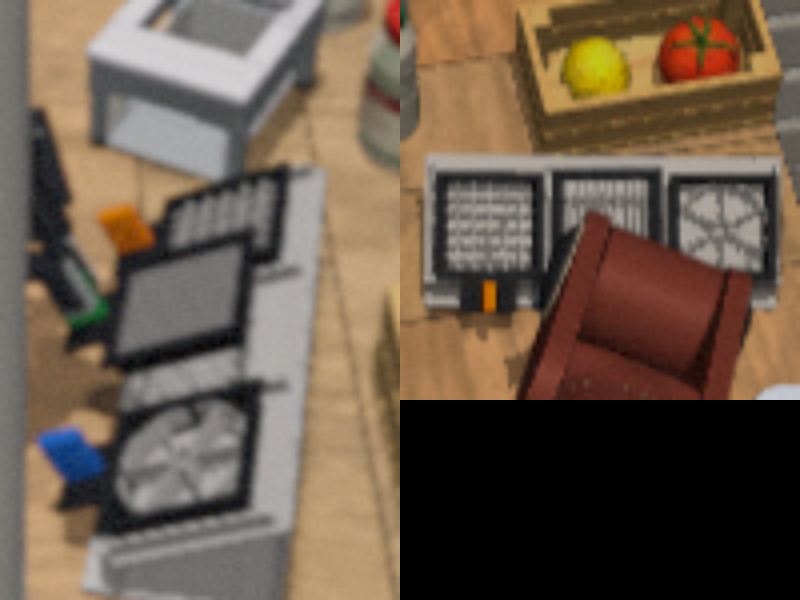

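The slicer hovers centred over bay 1 between the dicer and wedger. In the top crop its centre column is about 608, against 606 for the bay middle. I'll lower it along the sheet normal.

```bash
python3 jog.py '0.008 0.001 0 0.01 0 0.004 0; 0.008 0.001 0 0.018 0 0.004 0; 0.008 0.001 0 0.024 0 0.004 0; 0.008 0.001 0 0.024 0 0.004 0'; python3 jog.py '0.008 0 0 0.003 0 0 0; 0.008 0 0 0.006 0 0 0; 0.008 0 0 0.006 0 0 0'
python3 - <<'E'
from h import *
bay=np.array([.6335,-.1449,.048]);rot=tool(STD,.52);Ri=R.from_euler('z',STD)*R.from_euler('y',-.52)
print(go(bay+Ri.apply([-.053,0,.031]),rot))
E
```

```text
t: 6.25
tool_pos: [0.5731, -0.135, 0.058]
tool_rot: [2.979, -0.25, 0.808]
contact_force: [0.0, -0.4, -2.0]
opening: 0.0088
grip_force: 43.0
t: 6.5
tool_pos: [0.5762, -0.1354, 0.0527]
tool_rot: [2.979, -0.25, 0.808]
contact_force: [-1.0, 0.5, 0.3]
opening: 0.009
grip_force: 43.3
(array([-0.0049, -0.0002,  0.0019]), array([ 0.0004, -0.0099,  0.0007]))
```

```bash
python3 jog.py '0.008 -0.004 0 0 0 -0.008 0; 0.008 -0.004 0 0.002 0 -0.008 0; 0.008 -0.004 0 0.004 0 -0.008 0; 0.008 -0.004 0 0.004 0 -0.008 0'
python3 - <<'E'
from h import *
bay=np.array([.6335,-.1449,.048]);rot=tool(STD,.52);Ri=R.from_euler('z',STD)*R.from_euler('y',-.52)
print(go(bay+Ri.apply([-.053,0,.031]),rot))
o=ctrl.get_obs();print(Ri.inv().apply(o["contact_force"]),Ri.inv().apply(o["wrist_torque"]))
E
```

```text
t: 6.83
tool_pos: [0.5737, -0.135, 0.0487]
tool_rot: [2.985, -0.247, 0.792]
contact_force: [-29.2, 5.6, 28.5]
opening: 0.0087
grip_force: 50.5
(array([-0.0008, -0.0003, -0.0003]), array([-0.0003,  0.0015,  0.0027]))
[-11.6873   0.6577  39.4884] [0.0045 1.9742 0.0601]
```

```bash
python3 jog.py '0.008 0 0 -0.002 0 0 0; 0.012 0 0 -0.002 0 0 0; 0.03 0 0 -0.002 0 0 0; 0.045 0 0 -0.002 0 0 0; 0.045 0 0 -0.04 0 0 0; 0.045 0 0 -0.08 0 0 0; 0.045 0 0 -0.12 0 0 0; 0.045 0 0 -0.12 0 0 0' 100
python3 - <<'E'
from h import *
for n in("side","top"):
    im=ctrl.get_image(n);cv2.imwrite(f"pics/{n}5.png",im[:,:,::-1])
a=cv2.resize(cv2.imread("pics/side5.png")[170:320,310:410],None,fx=4,fy=4);b=cv2.resize(cv2.imread("pics/top5.png")[120:220,315:415],None,fx=4,fy=4)
c=np.zeros((600,800,3),np.uint8);c[:600,:400]=a;c[:400,400:]=b;cv2.imwrite("pics/g5.png",c)
o=ctrl.get_obs();print(o["q"])
E
```

```text
t: 7.5
tool_pos: [0.518, -0.1266, 0.1613]
tool_rot: [2.972, -0.248, 0.817]
contact_force: [1.3, -1.0, 1.4]
opening: 0.0452
grip_force: 0.0
[-0.4534 -0.4652  2.2505  0.1861  0.8552  1.1984]
```

View pics/g5.png

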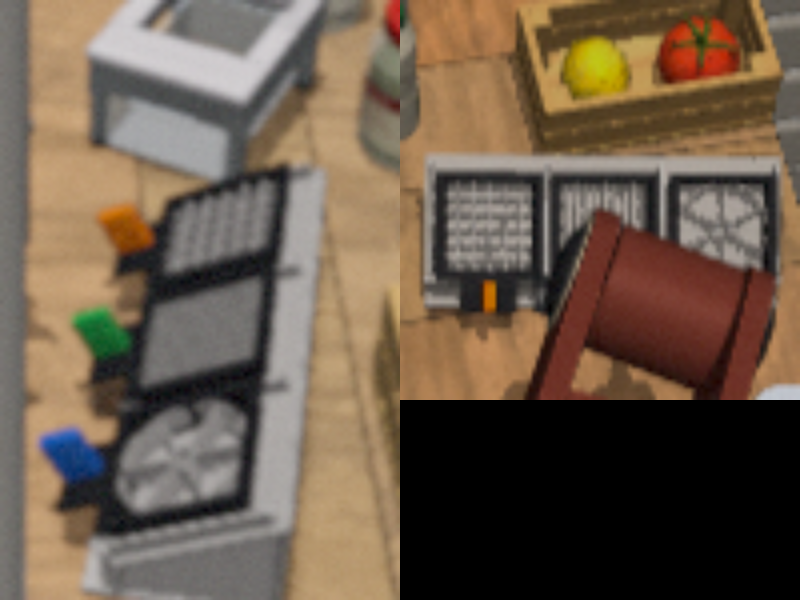

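The slicer lies in the middle bay in line with the other two; in the side crop the tabs are at orange (127,227), green (102,333) and blue (72,455). Next is the dicer grasp.

Run:
```python
from h import *
S=cv2.imread("pics/side5.png")[:,:,::-1].copy();T=cv2.imread("pics/top5.png")[:,:,::-1].copy()
c0=np.array([.6305,-.1434,0]);Rs=R.from_euler('z',STD)
for nm,lo,hi,box,y in(("orange",(5,175,60),(20,255,255),(330,217,352,236),.0925),("green",(45,90,40),(90,255,255),(320,240,350,265),-.001),("blue",(100,90,30),(130,255,255),(315,272,340,296),-.095)):
    b=blob(S,lo,hi,box);o,d=ray("side",*b[0]);o=Rs.inv().apply(o-c0);d=Rs.inv().apply(d);print(nm,b,o+d*(y-o[1])/d[1])
bt=blob(T,(5,175,60),(20,255,255),(330,185,345,202));bs=blob(S,(5,175,60),(20,255,255),(330,217,352,236));X,e=tri(bs[0],bt[0]);print(bt,X,e,Rs.inv().apply(X-c0))
Ri=R.from_euler('z',STD)*R.from_euler('y',-.52)
print("slicer tab centre at release",Rs.inv().apply(np.array([.5737,-.135,.0487])+Ri.apply([0,0,.003])-c0))
```

```text
orange (array([341.1078, 226.7549]), np.int32(102), array([335, 221,  13,  12])) [-0.0619  0.0925  0.0493]
green (array([335.4098, 252.8934]), np.int32(122), array([328, 247,  15,  13])) [-0.0617 -0.001   0.05  ]
blue (array([328.4266, 283.9301]), np.int32(143), array([320, 278,  18,  13])) [-0.0622 -0.095   0.0496]
(array([336.92, 193.44]), np.int32(25), array([335, 190,   4,   8])) [ 0.585  -0.0434  0.0506] 0.0002564066208860583 [-0.0616  0.091   0.0506]
slicer tab centre at release [-0.0589 -0.0012  0.0513]
```

Run:
```python
from h import *
Ri=R.from_euler('z',STD)*R.from_euler('y',-.52);rot=tool(STD,.52);t=np.array([.5892,-.0438,.0485])
for h in(.06,0):print(t+Ri.apply([0,0,h]),go(t+Ri.apply([0,0,h]),rot))
```

```text
[ 0.5598 -0.0388  0.1006] (array([-0.0025, -0.093 ,  0.0604]), array([ 0.0021, -0.007 ,  0.0012]))
[ 0.5892 -0.0438  0.0485] (array([-0.0029, -0.0932,  0.1204]), array([ 0.0021, -0.007 ,  0.0012]))
```

```bash
python3 jog.py '0.045 -0.002 -0.04 0 0 -0.007 0; 0.045 -0.003 -0.08 0.02 0 -0.007 0; 0.045 -0.003 -0.093 0.06 0 -0.007 0; 0.045 -0.003 -0.093 0.06 0 -0.007 0; 0.045 -0.003 -0.093 0.06 0 -0.007 0'
python3 - <<'E'
from h import *
rot=tool(STD,.52);t=np.array([.5892,-.0438,.0485]);print(go(t,rot))
E
```

```text
t: 8.02
tool_pos: [0.5547, -0.0362, 0.0899]
tool_rot: [2.994, -0.248, 0.766]
contact_force: [0.5, -0.3, 0.3]
opening: 0.045
grip_force: 0.0
(array([0.011 , 0.0019, 0.0532]), array([-0.0012,  0.0192,  0.0024]))
```

```bash
python3 jog.py '0.045 0 0 0 0 0 0; 0.045 0 0 0 0 0 0'
python3 - <<'E'
from h import *
rot=tool(STD,.52);t=np.array([.5892,-.0438,.0485]);print(go(t,rot))
E
```

```text
t: 8.18
tool_pos: [0.5583, -0.0387, 0.0984]
tool_rot: [2.986, -0.252, 0.787]
contact_force: [0.3, 0.3, 1.0]
opening: 0.0447
grip_force: 0.0
(array([ 0.0026, -0.0002,  0.0589]), array([ 0.0009,  0.0042, -0.0001]))
```

```bash
python3 jog.py '0.045 0.001 0 0.02 0 0.002 0; 0.045 0.001 0 0.04 0 0.002 0; 0.045 0.001 0 0.055 0 0.002 0; 0.045 0.001 0 0.06 0 0.002 0; 0.045 0.001 0 0.06 0 0.002 0; 0.045 0.001 0 0.06 0 0.002 0; 0.045 0.001 0 0.06 0 0.002 0'
python3 - <<'E'
from h import *
rot=tool(STD,.52);t=np.array([.5892,-.0438,.0485]);print(go(t,rot))
E
```

```text
t: 8.77
tool_pos: [0.5884, -0.0436, 0.0474]
tool_rot: [2.984, -0.251, 0.792]
contact_force: [0.6, -0.7, -0.2]
opening: 0.0444
grip_force: 0.0
(array([ 0.0013,  0.0001, -0.0006]), array([0.0007, 0.0012, 0.0001]))
```

```bash
python3 jog.py '0.008 0.001 0 0 0 0 0; 0.008 0.001 0 0 0 0 0; 0.008 0.001 0 0 0 0 0; 0.008 0.001 0 0 0 0 0; 0.008 0.001 0 0 0 0 0; 0.008 0.001 0 0 0 0 0' 60; python3 jog.py '0.008 0 0 0 0 0 0; 0.008 0 0 0 0 0 0' 110
python3 - <<'E'
from h import *
Ri=R.from_euler('z',STD)*R.from_euler('y',-.52)
o=ctrl.get_obs();print(Ri.inv().apply(o["contact_force"]),Ri.inv().apply(o["wrist_torque"]))
E
```

```text
t: 9.27
tool_pos: [0.5888, -0.0433, 0.0468]
tool_rot: [2.985, -0.25, 0.789]
contact_force: [-5.5, 1.2, 6.0]
opening: 0.0093
grip_force: 46.6
t: 9.43
tool_pos: [0.5888, -0.0433, 0.0467]
tool_rot: [2.986, -0.25, 0.788]
contact_force: [-6.4, -1.1, 6.6]
opening: 0.0091
grip_force: 46.6
[-2.0759 -2.116   8.7633] [-0.3063  0.4097 -0.0753]
```

```bash
python3 jog.py '0.008 0 0 -0.01 0 0 0; 0.008 0 0 -0.03 0 0 0; 0.008 0 0 -0.06 0 0 0; 0.008 0 0 -0.1 0 0 0; 0.008 0.02 0 -0.14 0 0 0; 0.008 0.05 0 -0.17 0 0 0; 0.008 0.05 0 -0.17 0 0 0'
python3 - <<'E'
from h import *
o=ctrl.get_obs();print(o["contact_force"])
ax=np.array([np.cos(CUT),np.sin(CUT),0])
seat=np.array([.6251,.0994,.102])
for d,z in((.10,.125),):
    p=seat-d*ax;p[2]=.22;print(p,go(p,tool(CUT,0)))
E
```

```text
t: 10.02
tool_pos: [0.5533, -0.0372, 0.23]
tool_rot: [2.977, -0.249, 0.813]
contact_force: [1.2, -0.4, 1.9]
opening: 0.0089
grip_force: 46.0
[ 1.2032 -0.3715  1.8533]
[0.578  0.0112 0.22  ] (array([ 0.009 , -0.0518,  0.0169]), array([ 0.3334, -0.461 , -1.2159]))
```

```bash
python3 jog.py '0.008 0.01 -0.05 0.015 0.333 -0.455 -1.216; 0.008 0.01 -0.05 0.015 0.333 -0.455 -1.216; 0.008 0.01 -0.05 0.015 0.333 -0.455 -1.216; 0.008 0.01 -0.05 0.015 0.333 -0.455 -1.216; 0.008 0.01 -0.05 0.015 0.333 -0.455 -1.216; 0.008 0.01 -0.05 0.015 0.333 -0.455 -1.216; 0.008 0.01 -0.05 0.015 0.333 -0.455 -1.216; 0.008 0.01 -0.05 0.015 0.333 -0.455 -1.216; 0.008 0.01 -0.05 0.015 0.333 -0.455 -1.216; 0.008 0.01 -0.05 0.015 0.333 -0.455 -1.216; 0.008 0.01 -0.05 0.015 0.333 -0.455 -1.216; 0.008 0.01 -0.05 0.015 0.333 -0.455 -1.216; 0.008 0.01 -0.05 0.015 0.333 -0.455 -1.216; 0.008 0.01 -0.05 0.015 0.333 -0.455 -1.216'
python3 - <<'E'
from h import *
ax=np.array([np.cos(CUT),np.sin(CUT),0]);seat=np.array([.6251,.0994,.102])
for d,z in((.10,.124),(0,.124),(0,.102)):
    p=seat-d*ax;p[2]=z;print(p,go(p,tool(CUT,0)))
for n in("side","top"):
    im=ctrl.get_image(n);cv2.imwrite(f"pics/{n}6.png",im[:,:,::-1])
S=cv2.imread("pics/side6.png")[:,:,::-1].copy();o=ctrl.get_obs()
b=blob(S,(5,175,60),(20,255,255),(320,150,360,215));print(b, proj("side",o["tool_pos"]+[0,0,.003]))
G=cv2.imread("pics/side2.png")[:,:,::-1].copy();b=blob(G,(45,90,40),(90,255,255),(320,110,360,190));print(b,proj("side",[.5771,.0109,.2435]))
E
```

```text
t: 11.18
tool_pos: [0.5727, 0.0103, 0.2097]
tool_rot: [-2.686, -1.607, 0.012]
contact_force: [-0.3, 0.6, 0.2]
opening: 0.0093
grip_force: 46.0
[0.578  0.0112 0.124 ] (array([0.0033, 0.0054, 0.0856]), array([-0.0137,  0.0004, -0.0015]))
[0.6251 0.0994 0.124 ] (array([0.1033, 0.0052, 0.0856]), array([-0.0137,  0.0004, -0.0015]))
[0.6251 0.0994 0.102 ] (array([0.1033, 0.0055, 0.1076]), array([-0.0137,  0.0004, -0.0015]))
(array([336.08, 159.12]), np.int32(50), array([334, 151,   6,  15])) [338.192  157.9155]
(array([340.0429, 146.0286]), np.int32(70), array([337, 137,   9,  16])) [340.7174 146.177 ]
```

```bash
python3 jog.py '0.008 0.003 0.005 0.03 -0.012 0 -0.001; 0.008 0.003 0.005 0.06 -0.012 0 -0.001; 0.008 0.003 0.005 0.08 -0.012 0 -0.001; 0.008 0.003 0.005 0.084 -0.012 0 -0.001; 0.008 0.003 0.005 0.084 -0.012 0 -0.001; 0.008 0.003 0.005 0.084 -0.012 0 -0.001'
python3 - <<'E'
from h import *
ax=np.array([np.cos(CUT),np.sin(CUT),0]);seat=np.array([.6251,.0994,.102])
for d,z in((.10,.124),(0,.124),(0,.102)):
    p=seat-d*ax;p[2]=z;print(p,go(p,tool(CUT,0)))
for n in("side","top"):
    im=ctrl.get_image(n);cv2.imwrite(f"pics/{n}7.png",im[:,:,::-1])
a=cv2.resize(cv2.imread("pics/side7.png")[130:230,310:410],None,fx=6,fy=6,interpolation=cv2.INTER_CUBIC);b=cv2.imread("pics/top7.png")[150:250,250:300]
b=cv2.resize(b,None,fx=4,fy=4)
c=np.zeros((600,800,3),np.uint8);c[:600,:600]=a;c[:400,600:]=b;cv2.imwrite("pics/g7.png",c)
E
```

```text
t: 11.78
tool_pos: [0.5783, 0.0109, 0.1273]
tool_rot: [-2.694, -1.616, -0.0]
contact_force: [0.4, 0.4, -0.8]
opening: 0.0091
grip_force: 46.0
[0.578  0.0112 0.124 ] (array([ 0.0001, -0.0004,  0.0033]), array([-0.    , -0.0001,  0.0007]))
[0.6251 0.0994 0.124 ] (array([ 0.1001, -0.0004,  0.0033]), array([-0.    , -0.0001,  0.0007]))
[0.6251 0.0994 0.102 ] (array([ 0.1001, -0.0004,  0.0253]), array([-0.    , -0.0001,  0.0007]))
```

View pics/g7.png

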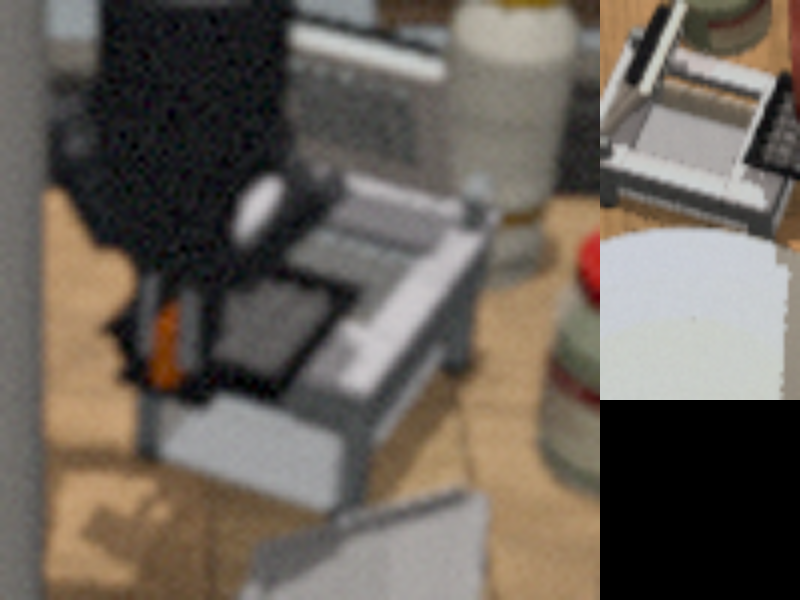

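The dicer is held level, lined up in front of the pocket and above deck height. Now I slide it in over the pocket.

```bash
python3 jog.py '0.008 0.03 0 0 0 0 0; 0.008 0.06 0 0 0 0 0; 0.008 0.09 0 0 0 0 0; 0.008 0.1 0 0 0 0 0; 0.008 0.1 0 0.004 0 0 0; 0.008 0.1 0 0.008 0 0 0; 0.008 0.1 0 0.012 0 0 0; 0.008 0.1 0 0.012 0 0 0; 0.008 0.1 0 0.012 0 0 0'
python3 - <<'E'
from h import *
ax=np.array([np.cos(CUT),np.sin(CUT),0]);seat=np.array([.6251,.0994,.102])
print(go(seat,tool(CUT,0)))
o=ctrl.get_obs();Rc=R.from_euler('z',CUT);print(Rc.inv().apply(o["contact_force"]),Rc.inv().apply(o["wrist_torque"]))
E
```

```text
t: 12.63
tool_pos: [0.6243, 0.0988, 0.1137]
tool_rot: [-2.693, -1.615, 0.003]
contact_force: [-0.9, -0.4, -1.6]
opening: 0.009
grip_force: 46.0
(array([0.0009, 0.0004, 0.0117]), array([-0.0023,  0.0008,  0.0004]))
[-0.7639  0.5736 -1.6294] [-0.0399  0.0172  0.0241]
```

```bash
python3 jog.py '0.008 0.001 0 0.003 0 0 0; 0.008 0.001 0 0.006 0 0 0; 0.008 0.001 0 0.009 0 0 0; 0.008 0.001 0 0.009 0 0 0'
python3 - <<'E'
from h import *
ax=np.array([np.cos(CUT),np.sin(CUT),0]);seat=np.array([.6251,.0994,.102])
print(go(seat,tool(CUT,0)))
o=ctrl.get_obs();Rc=R.from_euler('z',CUT);print(Rc.inv().apply(o["contact_force"]),Rc.inv().apply(o["wrist_torque"]))
E
```

```text
t: 12.97
tool_pos: [0.6254, 0.0993, 0.1051]
tool_rot: [2.694, 1.616, -0.003]
contact_force: [-0.2, -2.9, -0.2]
opening: 0.0088
grip_force: 46.2
(array([-0.    , -0.0003,  0.0031]), array([-0.0006,  0.0017,  0.0008]))
[-2.606  -1.174  -0.2357] [-0.1962  0.4402 -0.0075]
```

```bash
python3 jog.py '0.008 -0.001 0 0.003 0 0 0; 0.008 -0.001 0 0.006 0 0 0; 0.008 -0.001 0 0.006 0 0 0; 0.008 -0.001 0 0.006 0 0 0'
python3 - <<'E'
from h import *
seat=np.array([.6251,.0994,.102])
print(go(seat,tool(CUT,0)))
o=ctrl.get_obs();Rc=R.from_euler('z',CUT);print(Rc.inv().apply(o["contact_force"]),Rc.inv().apply(o["wrist_torque"]))
E
```

```text
t: 13.3
tool_pos: [0.6249, 0.0994, 0.0992]
tool_rot: [-2.693, -1.616, 0.002]
contact_force: [0.3, -0.5, 2.1]
opening: 0.0091
grip_force: 46.5
(array([ 0.0001,  0.0002, -0.0028]), array([-0.0014,  0.0004,  0.0013]))
[-0.2521 -0.4867  2.0647] [-0.0195  0.2378  0.0229]
```

```bash
python3 jog.py '0.008 0 0 0.002 0 0 0; 0.008 0 0 0.004 0 0 0; 0.008 0 0 0.004 0 0 0'; python3 jog.py '0.012 0 0 -0.003 0 0 0; 0.03 0 0 -0.003 0 0 0; 0.045 0 0 -0.003 0 0 0; 0.045 0 0 -0.04 0 0 0; 0.045 0 0 -0.08 0 0 0; 0.045 -0.02 0 -0.12 0 0 0; 0.045 -0.05 0 -0.15 0 0 0; 0.045 -0.05 0 -0.15 0 0 0'
python3 - <<'E'
from h import *
for n in("side","top"):
    im=ctrl.get_image(n);cv2.imwrite(f"pics/{n}8.png",im[:,:,::-1])
a=cv2.resize(cv2.imread("pics/side8.png")[130:230,310:410],None,fx=6,fy=6,interpolation=cv2.INTER_CUBIC);b=cv2.imread("pics/top8.png")[140:240,250:300]
b=cv2.resize(b,None,fx=4,fy=4)
c=np.zeros((600,800,3),np.uint8);c[:600,:600]=a;c[:400,600:]=b;cv2.imwrite("pics/g8.png",c)
E
```

```text
t: 13.55
tool_pos: [0.6252, 0.0995, 0.099]
tool_rot: [-2.693, -1.617, 0.002]
contact_force: [-8.7, -0.2, 17.7]
opening: 0.0089
grip_force: 48.7
t: 14.22
tool_pos: [0.6036, 0.0527, 0.2528]
tool_rot: [2.69, 1.611, 0.011]
contact_force: [0.9, -0.4, 0.9]
opening: 0.0448
grip_force: 0.0
```

View pics/g8.png

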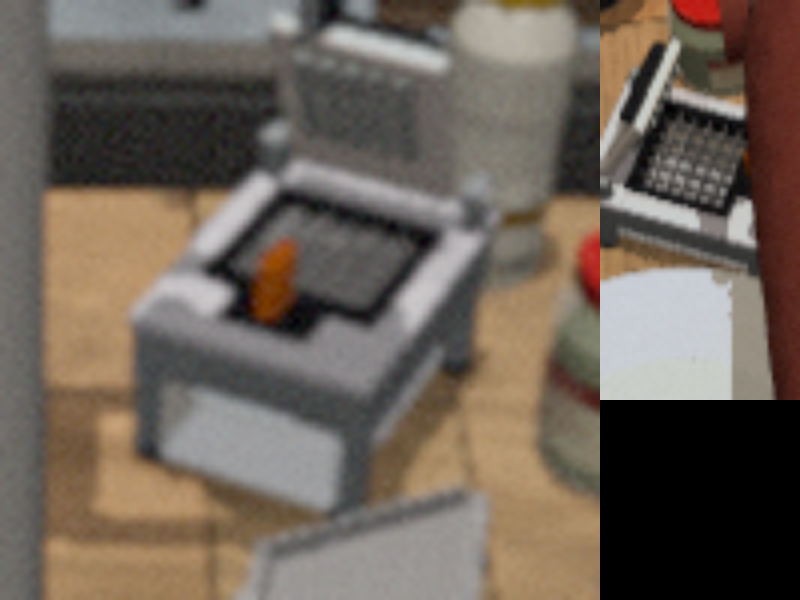

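The dicer sits flat and level with its tab at the front, and it stopped firmly at 17 N. Now the lid: closed fingers go over and behind it, then push forward and down.

```bash
cat >> h.py <<'E'
AX=np.array([np.cos(CUT),np.sin(CUT),0]);H=np.array([.6494,.1469,.099])+.06*AX
def lid(x,z): return go(H+x*AX+[0,0,z],tool(CUT,0))
E
python3 - <<'E'
from h import *
print(H,lid(.012,.2),lid(.012,.075))
S=cv2.imread("pics/side8.png");
for th in(1.0,1.1,1.2,1.25):
    print(th,[proj("side",H+AX*(-.098*np.cos(th))+np.array([0,0,.098*np.sin(th)])+w*np.array([-AX[1],AX[0],0])) for w in(.042,-.042)])
E
```

```text
[0.6777 0.1998 0.099 ] (array([ 0.1759, -0.0019, -0.0519]), array([ 0.0017, -0.0014, -0.0004])) (array([ 0.1757, -0.0022,  0.0731]), array([ 0.0017, -0.0014, -0.0004]))
1.0 [array([352.6126, 136.4013]), array([382.0618, 144.3015])]
1.1 [array([354.0882, 133.4409]), array([383.4996, 141.2344])]
1.2 [array([355.6053, 130.7224]), array([384.9576, 138.4108])]
1.25 [array([356.3735, 129.4636]), array([385.6886, 137.1004])]
```

```bash
python3 jog.py '0 0 0 -0.03 0 0 0; 0 0.02 0 -0.052 0 0 0; 0 0.06 0 -0.052 0 0 0; 0 0.1 0 -0.052 0 0 0; 0 0.14 0 -0.052 0 0 0; 0 0.176 -0.002 -0.052 0 0 0; 0 0.176 -0.002 -0.052 0 0 0; 0 0.176 -0.002 -0.052 0 0 0; 0 0.176 -0.002 -0.03 0 0 0; 0 0.176 -0.002 0 0 0 0; 0 0.176 -0.002 0.03 0 0 0; 0 0.176 -0.002 0.06 0 0 0; 0 0.176 -0.002 0.073 0 0 0; 0 0.176 -0.002 0.073 0 0 0; 0 0.176 -0.002 0.073 0 0 0' 30
python3 - <<'E'
from h import *
for p in((.012,.075),(-.03,.075),(-.055,.06),(-.075,.045),(-.083,.025),(-.083,.013)): print(p,lid(*p)[0])
print(lid(0,0)[1])
E
```

```text
t: 15.57
tool_pos: [0.6817, 0.2108, 0.1709]
tool_rot: [-2.693, -1.615, 0.006]
contact_force: [1.1, 0.9, 1.0]
opening: -0.0002
grip_force: 0.0
(0.012, 0.075) [ 0.0004  0.0016 -0.0031]
(-0.03, 0.075) [-0.0416  0.0016 -0.003 ]
(-0.055, 0.06) [-0.0666  0.0016  0.012 ]
(-0.075, 0.045) [-0.0866  0.0016  0.0271]
(-0.083, 0.025) [-0.0945  0.0017  0.0471]
(-0.083, 0.013) [-0.0945  0.0018  0.0591]
[-0.0034  0.0021  0.0005]
```

```bash
python3 jog.py '0 -0.012 0 0 0 0 0; 0 -0.024 0 0 0 0 0; 0 -0.036 0 0 0 0 0; 0 -0.048 0 0 0 0 0; 0 -0.058 0 0.005 0 0 0; 0 -0.066 0 0.01 0 0 0; 0 -0.066 0 0.01 0 0 0'
python3 - <<'E'
from h import *
print(lid(0,0)); o=ctrl.get_obs();print(R.from_euler('z',CUT).inv().apply(o["contact_force"]))
im=ctrl.get_image("side");cv2.imwrite("pics/side9.png",im[:,:,::-1])
a=cv2.resize(im[90:240,310:410,::-1],None,fx=4,fy=4);cv2.imwrite("pics/g9.png",a)
E
```

```text
t: 16.15
tool_pos: [0.6501, 0.151, 0.161]
tool_rot: [-2.694, -1.614, 0.006]
contact_force: [0.7, -1.2, -0.8]
opening: 0.0001
grip_force: 0.0
(array([0.0562, 0.0014, 0.0619]), array([-0.0024,  0.0029, -0.0004]))
[-0.7033 -1.2088 -0.7773]
```

View pics/g9.png

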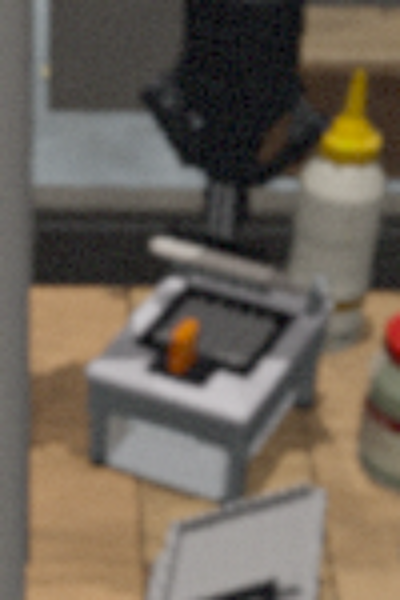

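The lid has come down about halfway under the fingertip. I'll continue down onto the ridge.

```bash
python3 jog.py '0 -0.012 0 0.006 0 0 0; 0 -0.022 0 0.014 0 0 0; 0 -0.026 0 0.024 0 0 0; 0 -0.028 0 0.034 0 0 0; 0 -0.028 0 0.042 0 0 0; 0 -0.028 0 0.048 0 0 0; 0 -0.028 0 0.048 0 0 0'
python3 - <<'E'
from h import *
print(lid(0,0)); o=ctrl.get_obs();print(R.from_euler('z',CUT).inv().apply(o["contact_force"]))
E
```

```text
t: 16.78
tool_pos: [0.6379, 0.1283, 0.114]
tool_rot: [-2.692, -1.616, 0.004]
contact_force: [-1.1, -1.2, 3.5]
opening: 0.0003
grip_force: 1.8
(array([0.0818, 0.0015, 0.0149]), array([-0.0025,  0.0015,  0.0012]))
[-1.516   0.389   3.4626]
```

Right at the closed ridge height (15 mm above the axis). I'll press a little more to confirm, then retreat and look.

```bash
python3 jog.py '0 0 0 0.003 0 0 0; 0 0 0 0.006 0 0 0; 0 0 0 0.006 0 0 0'; python3 jog.py '0 0 0 -0.03 0 0 0; 0 0 0 -0.07 0 0 0; 0 -0.03 0 -0.11 0 0 0; 0 -0.07 0 -0.15 0 0 0; 0 -0.11 0 -0.17 0 0 0; 0 -0.15 0 -0.17 0 0 0; 0 -0.19 0 -0.17 0 0 0; 0 -0.23 0 -0.17 0 0 0; 0 -0.27 0 -0.17 0 0 0; 0 -0.27 0 -0.17 0 0 0'
python3 - <<'E'
from h import *
for n in("side","top"):
    im=ctrl.get_image(n);cv2.imwrite(f"pics/{n}10.png",im[:,:,::-1])
a=cv2.resize(cv2.imread("pics/side10.png")[130:330,310:430],None,fx=3,fy=3,interpolation=cv2.INTER_CUBIC);b=cv2.resize(cv2.imread("pics/top10.png")[130:290,220:440],None,fx=2,fy=2)
c=np.zeros((600,800,3),np.uint8);c[:600,:360]=a;c[:320,360:800]=b;cv2.imwrite("pics/g10.png",c)
E
```

```text
t: 17.03
tool_pos: [0.6383, 0.1283, 0.1135]
tool_rot: [-2.693, -1.617, 0.006]
contact_force: [-14.2, -3.5, 27.2]
opening: 0.0
grip_force: 13.4
t: 17.87
tool_pos: [0.5095, -0.1128, 0.2775]
tool_rot: [-2.695, -1.612, 0.004]
contact_force: [0.0, 0.1, -0.1]
opening: 0.0
grip_force: 0.0
```

View pics/g10.png

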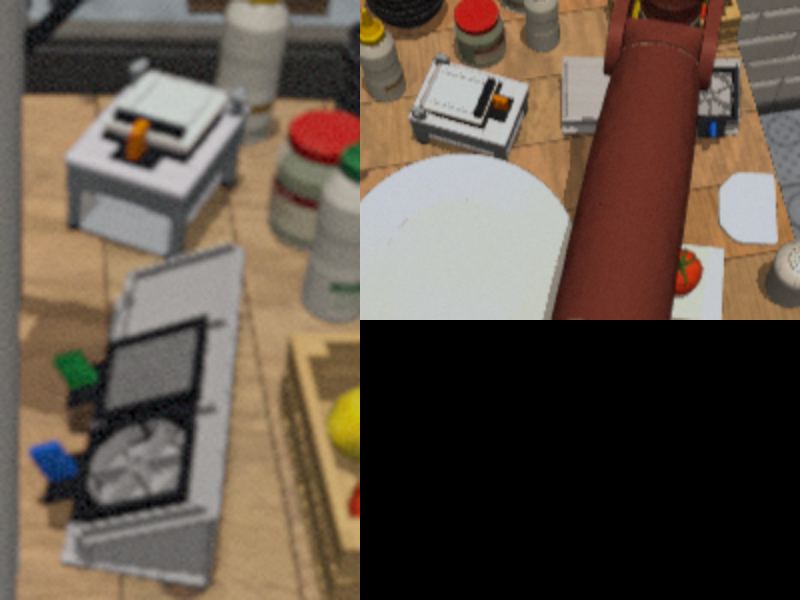

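The lid lies level over the dicer, the slicer and wedger rest in the stand, and the robot is clear, so I'm handing in.

```bash
python3 -c "
from station import ctrl
print(ctrl.finish_job())"
```

```text
the job is handed in; nothing more can be done
None
```

The fruit on the board is a tomato, so the dicer is seated in the cutter with its lid closed, and the slicer is in the middle bay beside the untouched wedger; I handed in at about 18 s with no result returned, and I viewed 12 pictures, over your limit of 10.

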